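# Re-index the measuring head on a balancing stand

## Robot

A 6-joint arm with a two-finger parallel gripper is mounted at the origin on the work surface. World frame = base frame: x ahead of the robot, y to its left, z up, the work surface at z = 0. Lengths are in m, angles in rad, forces in N, time in s.
With the tool pointing down it reaches from about 0.275 to 0.75 m from the base axis. Payload 10.2 kg.
Tool frame: the origin (TCP) lies midway between the tips of the shut fingers; the grasp point (between the pads) lies manip.grip_depth behind it (manip.grip_depth is the distance from the TCP to the grasp point, in m); z points along the fingers, y is the direction in which the jaws open and shut (so a half turn about z gives the same grasp; the last joint's range is limited). The gripper opens to 88 mm and grips with 3 to 60 N. Pads are 18 mm wide; open, the fingers measure 123 mm over their backs; the gripper's body (75 mm by 187 mm) begins 45 mm behind the grasp point.
Start: joints at [1.047, 0.313, 1.498, -0, 1.331, -0.223], TCP at [0.156, 0.501, 0.239] pointing down, gripper open.
Joint ranges: [-2.94, 2.94], [-0.97, 2.17], [0.19, 2.56], [-1.23, 4.37], [0.02, 3.11], [-2.88, 2.88]. Speed limits (rad/s): [2.39, 2.39, 3.01, 3.14, 3.14, 3.14].

## Interface

Orientations are given as [roll, pitch, yaw] about the fixed x, y, z axes, in that order (R = Rz(yaw) Ry(pitch) Rx(roll)).
In Python, from rig import manip gives the robot as it stands. The module is installed in compiled form; this text tells all that it offers.
- The arm moves only by the tool drive_tool, never from a script. Its argument "deltas" is a list of rows, each an object of numbers: "tx", "ty", "tz": the shift along the tool's x, y, z each as a share of 0.6 m, from -1 to 1; "rx", "ry", "rz": the turn, a rotation vector about the tool's x, y, z each as a share of 30 degrees, from -1 to 1; "jaw": the closure, from -1 (fully open) to 1 (shut). In form: [{"tx": .., "ty": .., "tz": .., "rx": .., "ry": .., "rz": .., "jaw": ..}, ...]. A call has 1 to 20 rows; each row shifts and turns the pose as measured when the row begins, along the tool's axes as they then stand; what a row does not reach is not made up. A row lasts 1/10 s, in which the tool goes at most 50 mm and 8.59 degrees, less where a joint would pass 70% of its speed; a pose out of reach is approached as far as the arm can. A call with a number of a shift or a turn outside -1 to 1 is refused whole. A call with a gripper value outside its range is refused whole. The fingers move at their own pace and stop on an object; "squeeze" is the grip in N (left out, the last holds). Time passes only in rows, so rows that do not move let the fingers close. It gives the time, the measured TCP pose, the force and the opening at its end, in the units of the state.
- manip.observe(): the state, without advancing time (a new reading comes with each control period).
- manip.grab_frame(name): name is "side" or "top"; returns the picture (480x640x3 uint8, red, green, blue); there is no depth.
- manip.get_calibration(name): a dict with "fx", "fy", "cx", "cy" (pixels), "D" ([k1, k2, p1, p2, k3] as OpenCV has them; the pictures are not rectified), "R" (3x3) and "t" (3): a world point X has camera coordinates R X + t. Camera axes: x right, y down, z forward; pixel columns grow to the right and rows downward; lengths in m; the calibration is good to about 2 mm. A picture is of the moment at which its call begins. get_calibration takes no time and is no camera call.
- manip.sign_off(): hands the job in, once; it reports no verdict.
The state is a dict: "clock": time; "joint_pos": joint angles; "dq": joint speeds; "effort": joint torques, N m; "position": TCP position; "tcp_rot": TCP orientation; "ft_force": force on the tool from outside, world axes, zero at the start; "ft_torque": the same for the moment, N m; "grip_width": finger opening in m.
Only numpy, scipy, OpenCV 4.12 (cv2) and the standard library are available. Lean on these libraries where they do the work, as an engineer would, in place of code of your own. Each camera call takes 0.05 s, during which the arm holds its last target.

## Task

The measuring head on the sloping beam is locked by its spring plunger in the middle hole: pull the orange knob, slide the head along to the next hole on the green flag's side, and let the plunger snap fully home in that hole. The flag only marks roughly where the hole is, so feel for it. Let go of the knob at the end and leave everything else on the table where it is.

Things in the scene. Friction and masses are not known exactly. Their poses are not given: they have to be found in the camera images.
- stand: white and grey balancing stand, fixed; base plate 400 x 440 mm, 30 mm thick. Origin on the table straight below the beam's middle hole; z up, y level along the beam (the head's travel), x away from the robot's side, towards the black stepped spindle (170 mm wide, 134 mm high, axis at x = 165 mm)
- beam_mid (a point): mouth of the middle hole, in the beam's upper face, 120 mm above the table. The beam is 400 mm long along the stand's y, 60 mm wide; its face slopes down towards the robot, 35 degrees from level, so the face's normal, which is the plunger's axis, points along (-0.574, 0, 0.819) in the stand's frame
- strip_plus (a point): nominal place of the next hole on the stand's +y side, 80 mm from the middle hole; the true hole lies up to 14 mm either way from here along y (not measured). All holes are 15 mm wide along y, in a smooth steel strip let into the beam's face
- strip_minus (a point): the same on the stand's -y side: nominal place of the hole at y = -80 mm, the true one up to 14 mm either way along y
- head (a joint): place of the measuring head (black saddle 88 mm long, 72 mm wide) along the stand's y, m: 0 at the middle hole, where it starts; end stops +-0.12; sliding friction 2.5 N. A grey bracket (22 x 26 mm) on the saddle rises to 210 mm above the table, its front face 40 mm behind (+x of) the knob axis at mid-knob height, and carries an arm back over the flags to the spindle
- plunger (a joint): how far the head's spring plunger is pulled out along its axis, m: 0 home in a hole, 0.012 when its flat-ended pin (12 mm thick, 1.5 mm play either way in a hole) rides on the strip between holes, 0.016 at the stop. The spring draws it in with 6 N at 0, 12 N at 0.016; over a hole it snaps home by itself unless the knob is held, and locks the head
- knob_mid (a point): middle of the orange plunger knob, on its axis: a plain cylinder 32 mm thick, 48 mm long (24 mm either way from here along the tilted axis). 6 mm below its lower end, when home, is the head's steel collar, 30 mm thick. It moves with head and plunger
- head_ref (a point): point of the head abreast of the plunger (same stand y), at stand x = 67 mm and the height of the flags' feet: compare its place along the beam with a flag's
- green_flag: green flag 30 mm wide, 56 mm high, bent over at the top, standing on a ledge behind the beam; origin at its foot, y along the beam. It marks the hole to go to: that hole lies within 20 mm of the flag along y
- red_flag: red flag of the same form, at the hole on the other side, not to be used
- rotor: loose turned steel rotor, 60 mm wide and 34 mm high, standing on the base plate in front of the beam; to be left alone; origin under its centre
- wrench: loose wrench 150 mm long lying on the base plate in front of the beam; to be left alone
- weight_jar: jar of weights, 56 mm wide, 65 mm high, on the table; to be left alone
- mug: white mug, 76 mm wide, 85 mm high, on the table; to be left alone
- screwdriver: screwdriver 180 mm long on the table; to be left alone
- gauge_case: wooden gauge case 100 x 60 x 30 mm on the table; to be left alone

How it is judged:
On the way, in this order (a step that is already met when the one before it is completed fails the run):
1. the plunger is pulled out of the middle hole (more than 10 mm) (value of joint plunger above 0.01 m), for 0.1 s.
2. the head is slid to within 44 mm of the green flag along the beam (y of head_ref in the frame of green_flag between -0.044 and 0.044 m), for 0.05 s.
At the end, for the whole second after the job is handed in: the plunger is fully home (less than 3 mm out) in the hole by the green flag (head within 24 mm of the flag along the beam), the head at rest and let go (value of joint plunger below 0.003 m and y of head_ref in the frame of green_flag between -0.024 and 0.024 m and velocity of joint head between -0.01 and 0.01 m/s and contact force between the fingers and stand below 0.5 N); the robot touches nothing.
It fails at once if a loose bystander (rotor, wrench, jar, mug, screwdriver or gauge case) is moved more than 30 mm (distance of any of rotor, wrench, weight_jar, mug, screwdriver, gauge_case from where it was at the start of the episode above 0.03 m).
It also fails if it takes over 35 s, if anything falls off the work surface, if the arm or the gripper's body presses on something with over 40 N, if the wrist force passes 120 N, or if a joint passes its speed limit or range.

## Working session

There is one attempt and no reset: what is moved stays moved. The work goes in short steps, Python scripts to look and compute and a tool call to move; the robot and the scene stay as the last step left them, time stands still between calls to the robot, and variables do not carry over. Pictures are saved under pics/ and viewed, and the job is handed in when it is done.

Besides the shell and the picture viewer there is one more tool, called after "Emit:" as name(argument=value, ...), one argument or row to a line, values as JSON. drive_tool: Moves the arm, as the interface text tells. Shift numbers are shares of 0.6 m and turn numbers shares of 30 degrees, none past 1 either way. Its arguments: {"type":"object","properties":{"deltas":{"type":"array","items":{"type":"object","properties":{"tx":{"type":"number","minimum":-1,"maximum":1},"ty":{"type":"number","minimum":-1,"maximum":1},"tz":{"type":"number","minimum":-1,"maximum":1},"rx":{"type":"number","minimum":-1,"maximum":1},"ry":{"type":"number","minimum":-1,"maximum":1},"rz":{"type":"number","minimum":-1,"maximum":1},"jaw":{"type":"number"}}}},"squeeze":{"type":"number"}},"required":["deltas"]}

```bash
mkdir -p pics
python3 - <<'E'
from rig import manip
import cv2
for n in("side","top"):
    im=manip.grab_frame(n); cv2.imwrite(f"pics/{n}0.png",im[:,:,::-1])
    c=manip.get_calibration(n); print(n,c)
print(manip.observe(),manip.grip_depth)
E
```

```text
side {'fx': 521.2728090374331, 'fy': 521.2728090374331, 'cx': 318.6559697419885, 'cy': 239.95909558481372, 'D': array([-0.10932993,  0.        ,  0.        ,  0.        ,  0.        ]), 'R': array([[ 0.79644922, -0.60448177,  0.01644484],
       [-0.40604927, -0.55475603, -0.72620227],
       [ 0.44809891,  0.57170582, -0.68728439]]), 't': array([-0.3970386 ,  0.30856656,  0.97169213])}
top {'fx': 433.88819312169517, 'fy': 433.88819312169517, 'cx': 318.9476508460696, 'cy': 240.0276142431479, 'D': array([-0.05642445,  0.        ,  0.        ,  0.        ,  0.        ]), 'R': array([[-0.02117683, -0.99959232, -0.01915021],
       [-0.99431743,  0.02305615, -0.10392914],
       [ 0.1043283 ,  0.0168405 , -0.99440032]]), 't': array([0.03406874, 0.51484524, 1.19290603])}
{'clock': 0.1, 'joint_pos': array([ 1.04660370e+00,  3.13367806e-01,  1.49833872e+00, -3.48801996e-06,
        1.33099518e+00, -2.23411938e-01]), 'dq': array([-0.00125959, -0.00230172, -0.00227897,  0.00163063,  0.00172009,
       -0.00045569]), 'effort': array([ 4.17356394e-03, -4.02816331e+01, -2.52647746e+01,  6.95810141e-02,
        3.41953326e-02, -7.17936473e-05]), 'position': array([0.15544868, 0.5012355 , 0.23824015]), 'tcp_rot': array([-3.14051041e+00, -2.42416790e-04,  2.84081267e+00]), 'ft_force': array([0.30480279, 0.43762829, 0.26602168]), 'ft_torque': array([0.02760543, 0.06663249, 0.0352123 ]), 'grip_width': 0.0879742786449442} 0.0187
```

View pics/side0.png

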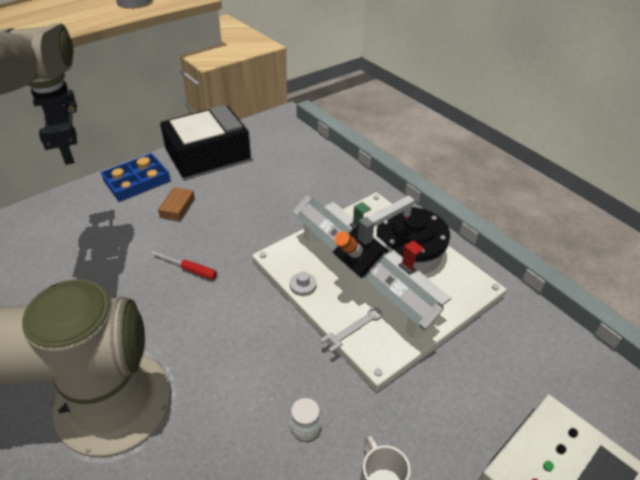

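View pics/top0.png

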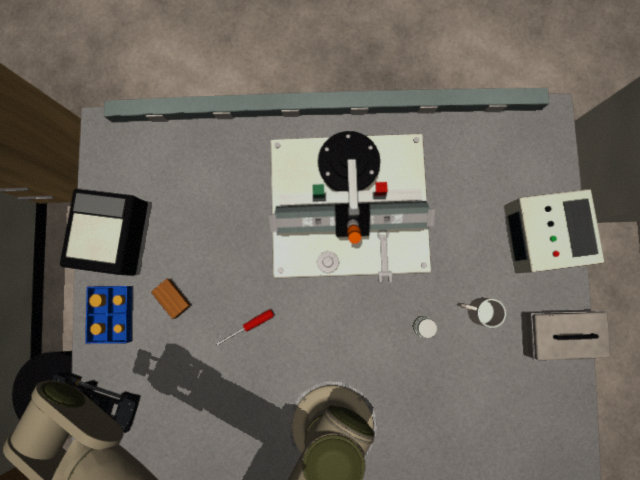

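The top view shows the knob at (354,233), the green flag at (318,190) on the left, which is +y, and the red flag at (381,188). I'll measure next.

```bash
cat > h.py <<'E'
import numpy as np,cv2
from rig import manip
def cal(n):
    c=manip.get_calibration(n);K=np.array([[c['fx'],0,c['cx']],[0,c['fy'],c['cy']],[0,0,1]]);return K,c['D'],c['R'],c['t']
def ray(n,p):
    K,D,R,t=cal(n);u=cv2.undistortPoints(np.array([[p]],float),K,D)[0,0]
    return -R.T@t,R.T@np.array([u[0],u[1],1])
def plane(n,p,z):
    o,d=ray(n,p);return o+d*(z-o[2])/d[2]
def tri(a,b):
    o1,d1=ray("side",a);o2,d2=ray("top",b)
    s=np.linalg.lstsq(np.c_[d1,-d2],o2-o1,rcond=None)[0]
    p,q=o1+s[0]*d1,o2+s[1]*d2;return (p+q)/2,np.linalg.norm(p-q)
def proj(n,X):
    K,D,R,t=cal(n);return cv2.projectPoints(np.atleast_2d(X).astype(float),cv2.Rodrigues(R)[0],t,K,D)[0][:,0]
E
python3 - <<'E'
from h import *
R={}
for n in("side","top"):
    im=cv2.imread(f"pics/{n}0.png");h=cv2.cvtColor(im,cv2.COLOR_BGR2HSV)
    x0,y0,x1,y1=(230,170,520,400) if n=="side" else (255,120,445,290)
    m=np.zeros(h.shape[:2],np.uint8);m[y0:y1,x0:x1]=1
    for c,(lo,hi) in dict(orange=((6,150,100),(16,255,255)),green=((50,80,30),(90,255,255)),red=((0,150,80),(4,255,255))).items():
        k=cv2.inRange(h,lo,hi)*m
        num,l,st,ce=cv2.connectedComponentsWithStats(k)
        i=1+np.argmax(st[1:,4]);R[n,c]=ce[i]
        r=cv2.minAreaRect(np.argwhere(l==i)[:,::-1].astype(np.float32));print(n,c,ce[i].round(1),st[i],np.round(cv2.boxPoints(r),1).tolist())
    cv2.imwrite(f"pics/{n}z.png",cv2.resize(im[y0:y1,x0:x1],None,fx=2.75 if n=="side" else 4,fy=2.75 if n=="side" else 3.5,interpolation=cv2.INTER_CUBIC))
for c in("orange","green","red"):print(c,tri(R["side",c],R["top",c]))
E
```

```text
side orange [345.4 241. ] [335 232  21  20 274] [[332.29998779296875, 242.1999969482422], [340.0, 228.8000030517578], [359.1000061035156, 239.8000030517578], [351.5, 253.10000610351562]]
side green [359.5 211.6] [355 204  14  21 137] [[348.3999938964844, 218.10000610351562], [359.6000061035156, 201.6999969482422], [368.29998779296875, 207.60000610351562], [357.0, 224.0]]
side red [411.1 252.6] [403 240  20  29 316] [[396.3999938964844, 261.20001220703125], [408.20001220703125, 237.60000610351562], [423.3999938964844, 245.1999969482422], [411.6000061035156, 268.79998779296875]]
top orange [353.9 234.3] [348 225  13  19 188] [[348.0, 225.0], [360.0, 225.0], [360.0, 243.0], [348.0, 243.0]]
top green [318.  190.2] [313 185  11  13 122] [[313.0, 185.0], [323.0, 185.0], [323.0, 197.0], [313.0, 197.0]]
top red [381.  186.9] [376 182  11  11 113] [[376.0, 182.0], [386.0, 182.0], [386.0, 192.0], [376.0, 192.0]]
orange (array([ 0.51102162, -0.06585599,  0.18664236]), np.float64(0.0006767939676017652))
green (array([0.63016902, 0.02182326, 0.1437748 ]), np.float64(0.004930228867499924))
red (array([ 0.63459752, -0.13996041,  0.14172979]), np.float64(0.0067333144325304435))
```

View pics/topz.png

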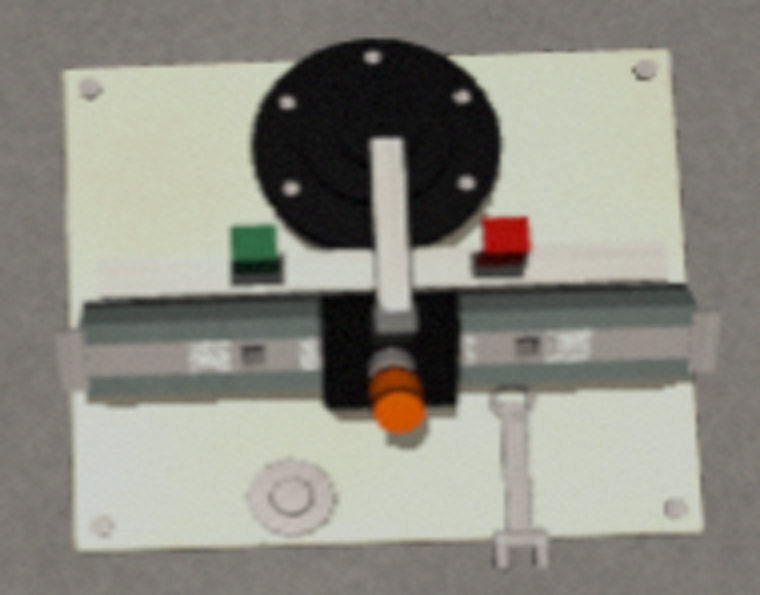

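View pics/sidez.png

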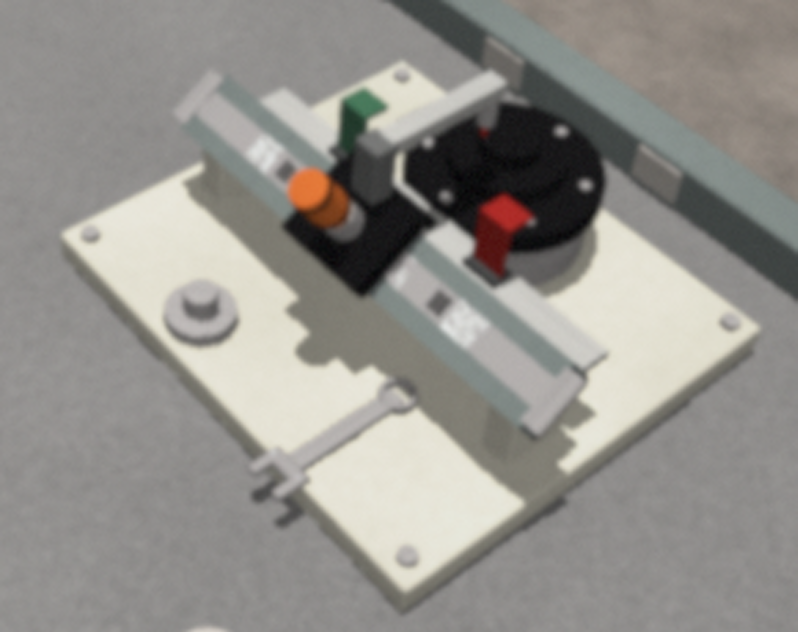

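Run:
```python
from h import *
T=lambda x,y:(x/4+255,y/3.5+120)
S=lambda x,y:(x/2.75+230,y/2.75+170)
tc=[T(62,70),T(668,50),T(703,531),T(77,550)]
sc=[S(403,62),S(760,327),S(403,597),S(62,235)]
ct=[plane("top",p,.03) for p in tc];cs=[plane("side",p,.03) for p in sc]
for a,b in zip(ct,cs):print(a.round(4),b.round(4))
C=(np.array(ct)+np.array(cs))/2
e=lambda i,j:C[i]-C[j]
for c in (ct,cs,C):
    d=(c[0]-c[1])+(c[3]-c[2]);dx=(c[0]-c[3])+(c[1]-c[2])
    print("yaw",np.degrees(np.arctan2(-d[0],d[1])),np.degrees(np.arctan2(dx[1],dx[0])),"sizes",np.linalg.norm(d)/2,np.linalg.norm(dx)/2,"ctr",np.mean(c,0))
for nm,a,b in(("knobtop",S(309,190),T(400,411)),("hole+",S(286,172),T(253,353)),("hole-",S(440,302),T(528,345)),("gflag topcentre",S(364,103),T(254,242)),("rflag top",S(505,213),T(506,234)),("beam end+ top corner",S(215,72),T(85,303)),("beam end - top corner",S(585,372),T(690,287)),):
    print(nm,tri(a,b))
print(plane("top",(354.5,159.5),.134), plane("top",T(376,144),.134))
```

```text
[0.8092 0.1565 0.03  ] [0.8108 0.154  0.03  ]
[ 0.8149 -0.2812  0.03  ] [ 0.8169 -0.2799  0.03  ]
[ 0.4194 -0.2865  0.03  ] [ 0.4164 -0.288   0.03  ]
[0.414  0.1494 0.03  ] [0.415  0.1476 0.03  ]
yaw 0.7238800916638023 0.9011803933779939 sizes 0.4368473681465092 0.39542141072505105 ctr [ 0.61437802 -0.06542034  0.03      ]
yaw 0.49194433543605975 1.0413660124838886 sizes 0.4347715033338691 0.39816853918131084 ctr [ 0.61476468 -0.06659123  0.03      ]
yaw 0.6081884053284539 0.9715158396324034 sizes 0.43580854306353173 0.3967946780378782 ctr [ 0.61457135 -0.06600579  0.03      ]
knobtop (array([ 0.50175278, -0.06736935,  0.19817472]), np.float64(0.00016429506017591635))
hole+ (array([0.55575824, 0.02203199, 0.11992218]), np.float64(0.0007381161281111479))
hole- (array([ 0.5573633 , -0.15704243,  0.12266199]), np.float64(0.00016816575543673152))
gflag topcentre (array([0.63193247, 0.01893501, 0.15668568]), np.float64(0.00036612087946617133))
rflag top (array([ 0.63361996, -0.14111754,  0.15730636]), np.float64(0.0007868897211653757))
beam end+ top corner (array([0.58282655, 0.13543222, 0.13819118]), np.float64(0.02416652128364904))
beam end - top corner (array([ 0.59914336, -0.26539484,  0.11751032]), np.float64(0.0014227282793381358))
[ 0.71395105 -0.07668954  0.134     ] [ 0.70989159 -0.0621767   0.134     ]
```

```bash
cat >> h.py <<'E'
from scipy.spatial.transform import Rotation as Ro
PSI=np.radians(0.75)
RS=Ro.from_euler('z',PSI).as_matrix()
O=np.array([.5567,-.0672,0])   # stand origin
n=RS@np.array([-.5736,0,.8192]); ey=RS@np.array([0,1.,0])
RT=np.c_[np.cross(ey,-n),ey,-n]
MID=O+[0,0,.12]+.0713*n
def delta(target,R=RT):
    s=manip.observe();Rc=Ro.from_euler('xyz',s['tcp_rot']).as_matrix()
    d=Rc.T@(target-s['position'])/.6
    w=np.degrees(Ro.from_matrix(Rc.T@R).as_rotvec())/30
    d2=R.T@(target-s['position'])/.6
    print("clock",s['clock'],"pos",s['position'].round(4),"F",s['ft_force'].round(1),"w",round(s['grip_width'],4))
    print("shift(cur axes)",d.round(4),"shift(target axes)",d2.round(4),"turn",w.round(4),"mm",(d*600).round(1))
E
python3 - <<'E'
from h import *
print(MID, MID+(.1-.0187)*n)
print(proj("top",[MID,MID+.024*n]),proj("side",[MID,MID+.024*n]))
delta(MID+(.1-.0187)*n)
E
```

```text
[ 0.51580582 -0.06773533  0.17840896] [ 0.46917614 -0.06834575  0.24500992]
[[354.45030199 232.66488945]
 [355.20124425 237.33813158]] [[347.5022133  243.53131385]
 [342.69222022 239.22007625]]
clock 0.1 pos [0.1554 0.5012 0.2382] F [0.3 0.4 0.3] w 0.088
shift(cur axes) [-0.7806 -0.7518 -0.0107] shift(target axes) [-0.4246 -0.9561  0.2835] turn [-0.185  -1.1577 -0.58  ] mm [-468.4 -451.1   -6.4]
```

Emit:
drive_tool(
  deltas=[
    {"rx": -0.031,"ry": -0.193,"rz": -0.097,"jaw": -1},
    {"rx": -0.031,"ry": -0.193,"rz": -0.097,"jaw": -1},
    {"rx": -0.031,"ry": -0.193,"rz": -0.097,"jaw": -1},
    {"rx": -0.031,"ry": -0.193,"rz": -0.097,"jaw": -1},
    {"rx": -0.031,"ry": -0.193,"rz": -0.097,"jaw": -1},
    {"rx": -0.031,"ry": -0.193,"rz": -0.097,"jaw": -1},
    {"jaw": -1},
  ],
)

```text
invalid input at $.deltas[0]: expected keys tx, ty, tz, rx, ry, rz, jaw
```

```bash
python3 -c "
from h import *
delta(MID+(.1-.0187)*n)"
```

```text
clock 0.1 pos [0.1554 0.5012 0.2382] F [0.3 0.4 0.3] w 0.088
shift(cur axes) [-0.7806 -0.7518 -0.0107] shift(target axes) [-0.4246 -0.9561  0.2835] turn [-0.185  -1.1577 -0.58  ] mm [-468.4 -451.1   -6.4]
```

Emit:
drive_tool(
  deltas=[
    {"tx": 0,"ty": 0,"tz": 0,"rx": -0.031,"ry": -0.193,"rz": -0.097,"jaw": -1},
    {"tx": 0,"ty": 0,"tz": 0,"rx": -0.031,"ry": -0.193,"rz": -0.097,"jaw": -1},
    {"tx": 0,"ty": 0,"tz": 0,"rx": -0.031,"ry": -0.193,"rz": -0.097,"jaw": -1},
    {"tx": 0,"ty": 0,"tz": 0,"rx": -0.031,"ry": -0.193,"rz": -0.097,"jaw": -1},
    {"tx": 0,"ty": 0,"tz": 0,"rx": -0.031,"ry": -0.193,"rz": -0.097,"jaw": -1},
    {"tx": 0,"ty": 0,"tz": 0,"rx": -0.031,"ry": -0.193,"rz": -0.097,"jaw": -1},
    {"tx": 0,"ty": 0,"tz": 0,"rx": 0,"ry": 0,"rz": 0,"jaw": -1},
  ],
)

```text
clock: 0.8
position: [0.1558, 0.5009, 0.2366]
tcp_rot: [-3.134, 0.632, -3.111]
ft_force: [-0.2, -0.2, 1.1]
grip_width: 0.0882
```

```bash
python3 -c "
from h import *
delta(MID+(.1-.0187)*n)"
```

```text
clock 0.8 pos [0.1558 0.5009 0.2366] F [-0.2 -0.2  1.1] w 0.0882
shift(cur axes) [-0.406  -0.9622  0.2872] shift(target axes) [-0.4257 -0.9555  0.2809] turn [0.0052 0.0409 0.027 ] mm [-243.6 -577.3  172.3]
```

Emit:
drive_tool(
  deltas=[
    {"tx": -0.0275,"ty": -0.064,"tz": 0.019,"rx": 0,"ry": 0.003,"rz": 0.002,"jaw": -1},
    {"tx": -0.0275,"ty": -0.064,"tz": 0.019,"rx": 0,"ry": 0.003,"rz": 0.002,"jaw": -1},
    {"tx": -0.0275,"ty": -0.064,"tz": 0.019,"rx": 0,"ry": 0.003,"rz": 0.002,"jaw": -1},
    {"tx": -0.0275,"ty": -0.064,"tz": 0.019,"rx": 0,"ry": 0.003,"rz": 0.002,"jaw": -1},
    {"tx": -0.0275,"ty": -0.064,"tz": 0.019,"rx": 0,"ry": 0.003,"rz": 0.002,"jaw": -1},
    {"tx": -0.0275,"ty": -0.064,"tz": 0.019,"rx": 0,"ry": 0.003,"rz": 0.002,"jaw": -1},
    {"tx": -0.0275,"ty": -0.064,"tz": 0.019,"rx": 0,"ry": 0.003,"rz": 0.002,"jaw": -1},
    {"tx": -0.0275,"ty": -0.064,"tz": 0.019,"rx": 0,"ry": 0.003,"rz": 0.002,"jaw": -1},
    {"tx": -0.0275,"ty": -0.064,"tz": 0.019,"rx": 0,"ry": 0.003,"rz": 0.002,"jaw": -1},
    {"tx": -0.0275,"ty": -0.064,"tz": 0.019,"rx": 0,"ry": 0.003,"rz": 0.002,"jaw": -1},
    {"tx": -0.0275,"ty": -0.064,"tz": 0.019,"rx": 0,"ry": 0.003,"rz": 0.002,"jaw": -1},
    {"tx": -0.0275,"ty": -0.064,"tz": 0.019,"rx": 0,"ry": 0.003,"rz": 0.002,"jaw": -1},
    {"tx": 0,"ty": 0,"tz": 0,"rx": 0,"ry": 0,"rz": 0,"jaw": -1},
  ],
)

```text
clock: 2.1
position: [0.3921, 0.0718, 0.2414]
tcp_rot: [3.116, 0.604, 3.125]
ft_force: [-0.5, -0.5, -0.4]
grip_width: 0.088
```

```bash
python3 -c "
from h import *
delta(MID+(.1-.0187)*n)"
```

```text
clock 2.1 pos [0.3921 0.0718 0.2414] F [-0.5 -0.5 -0.4] w 0.088
shift(cur axes) [-0.1124 -0.2331  0.0643] shift(target axes) [-0.1061 -0.2353  0.067 ] turn [ 0.016  -0.0134 -0.0474] mm [ -67.4 -139.9   38.6]
```

Emit:
drive_tool(
  deltas=[
    {"tx": -0.028,"ty": -0.06,"tz": 0.016,"rx": 0.004,"ry": -0.003,"rz": -0.012,"jaw": -1},
    {"tx": -0.028,"ty": -0.06,"tz": 0.016,"rx": 0.004,"ry": -0.003,"rz": -0.012,"jaw": -1},
    {"tx": -0.028,"ty": -0.06,"tz": 0.016,"rx": 0.004,"ry": -0.003,"rz": -0.012,"jaw": -1},
    {"tx": -0.028,"ty": -0.06,"tz": 0.016,"rx": 0.004,"ry": -0.003,"rz": -0.012,"jaw": -1},
    {"tx": 0,"ty": 0,"tz": 0,"rx": 0,"ry": 0,"rz": 0,"jaw": -1},
  ],
)

```text
clock: 2.6
position: [0.4736, -0.0752, 0.2498]
tcp_rot: [3.131, 0.619, -3.137]
ft_force: [0.1, 0.3, -0.8]
grip_width: 0.0882
```

Run:
```python
from h import *
delta(MID+(.1-.0187)*n)
for q in("top","side"):
    im=manip.grab_frame(q); cv2.imwrite(f"pics/{q}1.png",im[:,:,::-1])
    x0,y0=(230,120)if q=="side" else(250,120)
    cv2.imwrite(f"pics/{q}1z.png",cv2.resize(im[y0:y0+200,x0:x0+260,::-1],None,fx=3,fy=3,interpolation=cv2.INTER_CUBIC))
```

```text
clock 2.6 pos [ 0.4736 -0.0752  0.2498] F [ 0.1  0.3 -0.8] w 0.0882
shift(cur axes) [0.0106 0.0115 0.0023] shift(target axes) [0.0105 0.0116 0.0023] turn [ 0.0108  0.0165 -0.0125] mm [6.4 6.9 1.4]
```

View pics/side1z.png

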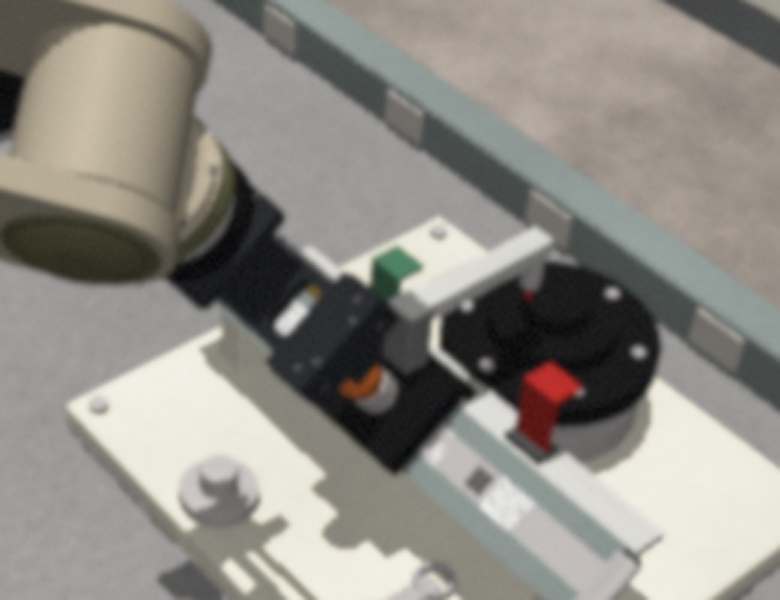

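View pics/top1z.png

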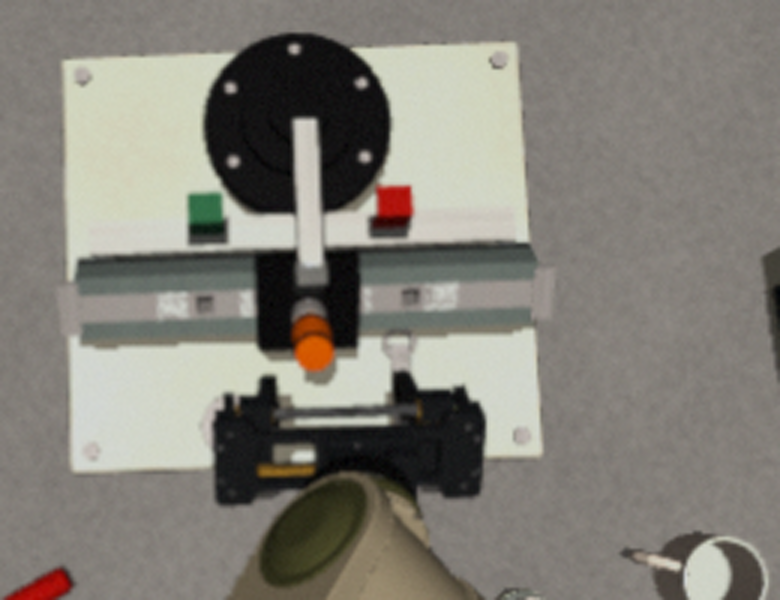

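Emit:
drive_tool(
  deltas=[
    {"tx": 0.0106,"ty": 0.0115,"tz": 0.002,"rx": 0.011,"ry": 0.016,"rz": -0.012,"jaw": -1},
    {"tx": 0,"ty": 0,"tz": 0,"rx": 0,"ry": 0,"rz": 0,"jaw": -1},
  ],
)

```text
clock: 2.9
position: [0.4663, -0.0621, 0.2442]
tcp_rot: [3.139, 0.609, -3.125]
ft_force: [0.8, 0.7, -0.1]
grip_width: 0.0878
```

Run:
```python
from h import *
print(proj("top",[.4736,-.0752,.2498])*3-np.array([750,360]))
delta(MID+(.1-.0187)*n)
delta(MID+(-.0187)*n)
```

```text
[[330.59784079 381.36878688]]
clock 2.9 pos [ 0.4663 -0.0621  0.2442] F [ 0.8  0.7 -0.1] w 0.0878
shift(cur axes) [-0.0046 -0.0105  0.0015] shift(target axes) [-0.0046 -0.0105  0.0016] turn [ 0.0083 -0.004   0.0054] mm [-2.7 -6.3  0.9]
clock 2.9 pos [ 0.4663 -0.0621  0.2442] F [ 0.8  0.7 -0.1] w 0.0878
shift(cur axes) [-0.0049 -0.0112  0.1682] shift(target axes) [-0.0046 -0.0105  0.1683] turn [ 0.0083 -0.004   0.0054] mm [ -2.9  -6.7 100.9]
```

Emit:
drive_tool(
  deltas=[
    {"tx": -0.004,"ty": -0.009,"tz": 0.02,"rx": 0.008,"ry": -0.004,"rz": 0.005,"jaw": -1},
    {"tx": 0,"ty": 0,"tz": 0.025,"rx": 0,"ry": 0,"rz": 0,"jaw": -1},
    {"tx": 0,"ty": 0,"tz": 0,"rx": 0,"ry": 0,"rz": 0,"jaw": -1},
    {"tx": 0,"ty": 0,"tz": 0,"rx": 0,"ry": 0,"rz": 0,"jaw": -1},
  ],
)

```text
clock: 3.3
position: [0.4832, -0.0622, 0.2242]
tcp_rot: [-3.141, 0.613, -3.122]
ft_force: [0.6, 0.7, -0.1]
grip_width: 0.0881
```

Run:
```python
from h import *
delta(MID+(-.0187)*n)
```

```text
clock 3.3 pos [ 0.4832 -0.0622  0.2242] F [ 0.6  0.7 -0.1] w 0.0881
shift(cur axes) [-0.0003 -0.0103  0.1249] shift(target axes) [-0.0006 -0.0099  0.1249] turn [0.0068 0.0043 0.0102] mm [-0.2 -6.2 74.9]
```

Emit:
drive_tool(
  deltas=[
    {"tx": 0,"ty": -0.008,"tz": 0,"rx": 0.006,"ry": 0.004,"rz": 0.01,"jaw": -1},
  ],
)

```text
clock: 3.4
position: [0.483, -0.0663, 0.2247]
tcp_rot: [3.141, 0.611, -3.127]
ft_force: [-0.8, -0.3, -0.2]
grip_width: 0.0881
```

Emit:
drive_tool(
  deltas=[
    {"tx": 0,"ty": 0,"tz": 0,"rx": 0,"ry": 0,"rz": 0,"jaw": -1},
  ],
)

```text
clock: 3.5
position: [0.4829, -0.0666, 0.2254]
tcp_rot: [-3.141, 0.612, -3.127]
ft_force: [-0.8, 0.1, 0.1]
grip_width: 0.088
```

Emit:
drive_tool(
  deltas=[
    {"tx": 0,"ty": 0,"tz": 0,"rx": 0,"ry": 0,"rz": 0,"jaw": -1},
  ],
)

```text
clock: 3.6
position: [0.4829, -0.0667, 0.2258]
tcp_rot: [-3.141, 0.613, -3.127]
ft_force: [0.4, 0.3, -0.2]
grip_width: 0.0881
```

Run:
```python
from h import *
delta(MID+(-.0187)*n)
```

```text
clock 3.6 pos [ 0.4829 -0.0667  0.2258] F [ 0.4  0.3 -0.2] w 0.0881
shift(cur axes) [ 0.0006 -0.0024  0.1273] shift(target axes) [ 0.0004 -0.0024  0.1273] turn [-0.0002  0.0036  0.0021] mm [ 0.4 -1.4 76.4]
```

Emit:
drive_tool(
  deltas=[
    {"tx": 0,"ty": -0.002,"tz": 0.03,"rx": 0,"ry": 0.003,"rz": 0,"jaw": -1},
    {"tx": 0,"ty": 0,"tz": 0.03,"rx": 0,"ry": 0,"rz": 0,"jaw": -1},
    {"tx": 0,"ty": 0,"tz": 0.03,"rx": 0,"ry": 0,"rz": 0,"jaw": -1},
    {"tx": 0,"ty": 0,"tz": 0.03,"rx": 0,"ry": 0,"rz": 0,"jaw": -1},
    {"tx": 0,"ty": 0,"tz": 0,"rx": 0,"ry": 0,"rz": 0,"jaw": -1},
  ],
)

```text
clock: 4.1
position: [0.5259, -0.0685, 0.1672]
tcp_rot: [-3.138, 0.615, -3.127]
ft_force: [-0.0, -0.8, -0.3]
grip_width: 0.0881
```

Run:
```python
from h import *
delta(MID+(-.0187)*n)
for q in("top","side"):
    im=manip.grab_frame(q)
    x0,y0=(230,120)if q=="side" else(250,120)
    cv2.imwrite(f"pics/{q}2z.png",cv2.resize(im[y0:y0+200,x0:x0+260,::-1],None,fx=3,fy=3,interpolation=cv2.INTER_CUBIC))
```

```text
clock 4.1 pos [ 0.5259 -0.0685  0.1672] F [-0.  -0.8 -0.3] w 0.0881
shift(cur axes) [0.0031 0.0015 0.0062] shift(target axes) [0.0031 0.0015 0.0062] turn [-0.006   0.008   0.0019] mm [1.9 0.9 3.7]
```

View pics/top2z.png

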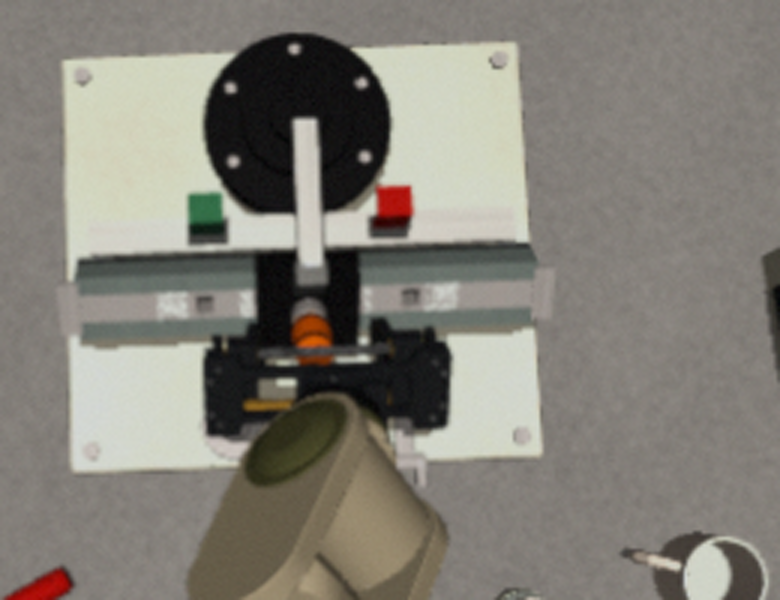

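View pics/side2z.png

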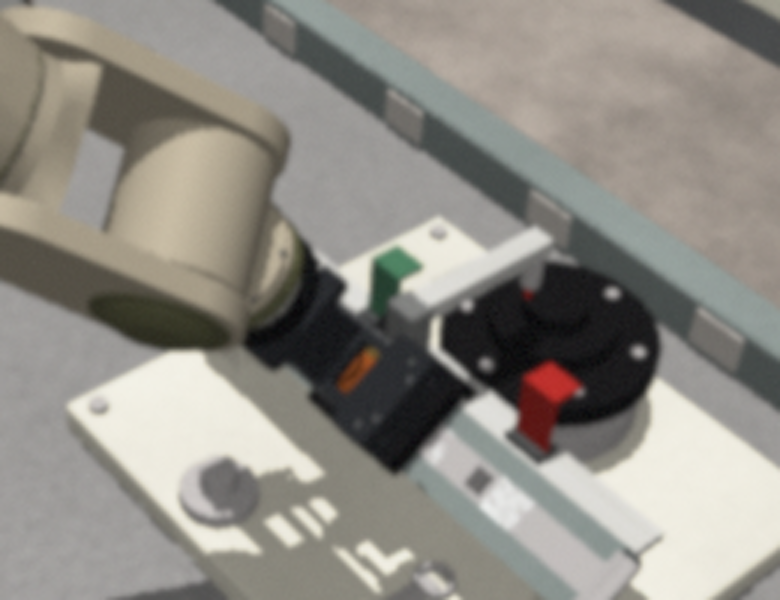

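Emit:
drive_tool(
  deltas=[
    {"tx": 0.003,"ty": 0.001,"tz": 0.005,"rx": -0.005,"ry": 0.007,"rz": 0,"jaw": -1},
    {"tx": 0,"ty": 0,"tz": 0,"rx": 0,"ry": 0,"rz": 0,"jaw": 0.2},
    {"tx": 0,"ty": 0,"tz": 0,"rx": 0,"ry": 0,"rz": 0,"jaw": 0.2},
    {"tx": 0,"ty": 0,"tz": 0,"rx": 0,"ry": 0,"rz": 0,"jaw": 0.2},
  ],
  squeeze=3,
)

```text
clock: 4.6
position: [0.5259, -0.0685, 0.1679]
tcp_rot: [-3.137, 0.617, -3.126]
ft_force: [-0.0, 1.5, 0.1]
grip_width: 0.0664
```

Run:
```python
from h import *
delta(MID+(-.0187)*n)
for q in("top",):
    im=manip.grab_frame(q)
    x0,y0=(230,120)if q=="side" else(300,180)
    cv2.imwrite(f"pics/{q}3z.png",cv2.resize(im[y0:y0+100,x0:x0+130,::-1],None,fx=6,fy=6,interpolation=cv2.INTER_CUBIC))
```

```text
clock 4.6 pos [ 0.5259 -0.0685  0.1679] F [-0.   1.5  0.1] w 0.0664
shift(cur axes) [0.0037 0.0015 0.0072] shift(target axes) [0.0037 0.0014 0.0072] turn [-0.0057  0.0112  0.0044] mm [2.2 0.9 4.3]
```

View pics/top3z.png

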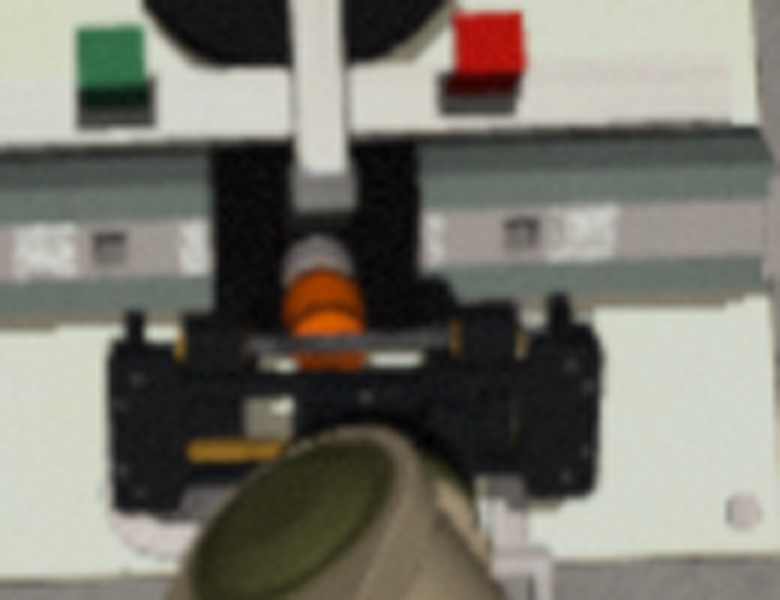

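Emit:
drive_tool(
  deltas=[
    {"tx": 0.005,"ty": 0.002,"tz": 0.009,"rx": -0.005,"ry": 0.01,"rz": 0.004,"jaw": 0.2},
    {"tx": 0,"ty": 0,"tz": 0,"rx": 0,"ry": 0,"rz": 0,"jaw": 0.8},
    {"tx": 0,"ty": 0,"tz": 0,"rx": 0,"ry": 0,"rz": 0,"jaw": 0.8},
    {"tx": 0,"ty": 0,"tz": 0,"rx": 0,"ry": 0,"rz": 0,"jaw": 0.8},
    {"tx": 0,"ty": 0,"tz": 0,"rx": 0,"ry": 0,"rz": 0,"jaw": 0.8},
    {"tx": 0,"ty": 0,"tz": 0,"rx": 0,"ry": 0,"rz": 0,"jaw": 0.8},
  ],
  squeeze=3,
)

```text
clock: 5.25
position: [0.5265, -0.0653, 0.1613]
tcp_rot: [3.137, 0.61, -3.129]
ft_force: [-0.1, 1.0, 0.0]
grip_width: 0.0316
```

Run:
```python
from h import *
delta(MID+(-.0187)*n)
```

```text
clock 5.25 pos [ 0.5265 -0.0653  0.1613] F [-0.1  1.   0. ] w 0.0316
shift(cur axes) [-0.0017 -0.0038 -0.0025] shift(target axes) [-0.0017 -0.0038 -0.0025] turn [ 0.0078 -0.0008 -0.0001] mm [-1.  -2.3 -1.5]
```

Emit:
drive_tool(
  deltas=[
    {"tx": 0,"ty": 0,"tz": 0,"rx": 0,"ry": 0,"rz": 0,"jaw": 1},
    {"tx": 0,"ty": 0,"tz": 0,"rx": 0,"ry": 0,"rz": 0,"jaw": 1},
    {"tx": 0,"ty": 0,"tz": 0,"rx": 0,"ry": 0,"rz": 0,"jaw": 1},
  ],
  squeeze=45,
)

```text
clock: 5.55
position: [0.5265, -0.0653, 0.1613]
tcp_rot: [3.138, 0.611, -3.128]
ft_force: [0.3, 2.3, -0.4]
grip_width: 0.0311
```

Emit:
drive_tool(
  deltas=[
    {"tx": 0,"ty": 0,"tz": -0.009,"rx": 0,"ry": 0,"rz": 0,"jaw": 1},
    {"tx": 0,"ty": 0,"tz": -0.009,"rx": 0,"ry": 0,"rz": 0,"jaw": 1},
  ],
)

```text
clock: 5.75
position: [0.5205, -0.0654, 0.1696]
tcp_rot: [3.137, 0.61, -3.129]
ft_force: [9.6, 2.3, -8.6]
grip_width: 0.0314
```

Run:
```python
from h import *
delta(MID+(-.0187)*n)
print(manip.observe()['ft_force']@n)
```

```text
clock 5.75 pos [ 0.5205 -0.0654  0.1696] F [ 9.6  2.3 -8.6] w 0.0314
shift(cur axes) [-0.002  -0.0039  0.0146] shift(target axes) [-0.002  -0.0038  0.0146] turn [ 0.0079 -0.002  -0.0014] mm [-1.2 -2.3  8.8]
-12.561827068568812
```

Emit:
drive_tool(
  deltas=[
    {"tx": 0,"ty": 0,"tz": -0.006,"rx": 0,"ry": 0,"rz": 0,"jaw": 1},
    {"tx": 0,"ty": 0,"tz": -0.002,"rx": 0,"ry": 0,"rz": 0,"jaw": 1},
  ],
)

```text
clock: 5.95
position: [0.5178, -0.0655, 0.1734]
tcp_rot: [3.137, 0.61, -3.13]
ft_force: [10.7, 3.4, -8.3]
grip_width: 0.0308
```

Run:
```python
from h import *
delta(MID+(-.0187)*n)
print(manip.observe()['ft_force']@n)
im=manip.grab_frame("top")
cv2.imwrite(f"pics/top4z.png",cv2.resize(im[180:280,300:430,::-1],None,fx=6,fy=6,interpolation=cv2.INTER_CUBIC))
```

```text
clock 5.95 pos [ 0.5178 -0.0655  0.1734] F [10.7  3.4 -8.3] w 0.0308
shift(cur axes) [-0.002  -0.0037  0.0223] shift(target axes) [-0.002  -0.0037  0.0224] turn [ 0.0077 -0.0023 -0.0025] mm [-1.2 -2.2 13.4]
-12.988141909357958
```

View pics/top4z.png

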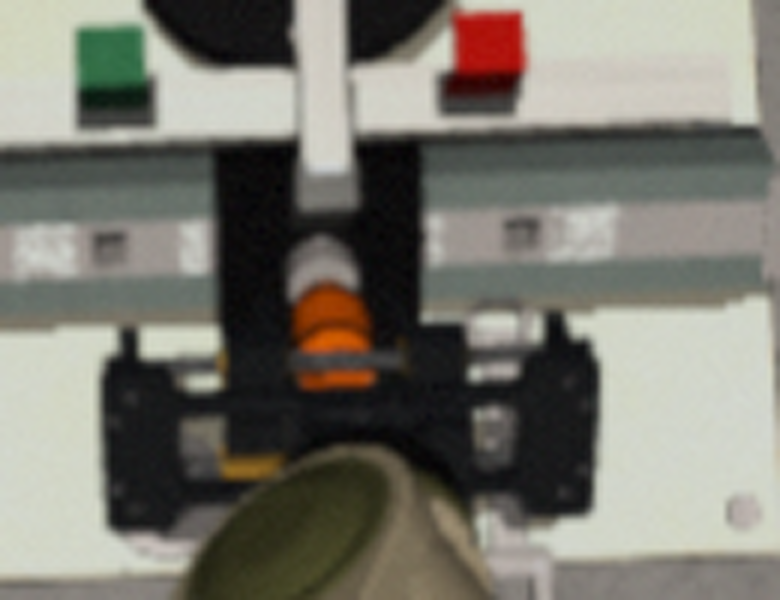

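Emit:
drive_tool(
  deltas=[
    {"tx": 0,"ty": 0.02,"tz": 0,"rx": 0,"ry": 0,"rz": 0,"jaw": 1},
    {"tx": 0,"ty": 0.025,"tz": 0,"rx": 0,"ry": 0,"rz": 0,"jaw": 1},
    {"tx": 0,"ty": 0.025,"tz": 0,"rx": 0,"ry": 0,"rz": 0,"jaw": 1},
  ],
)

```text
clock: 6.3
position: [0.518, -0.0259, 0.1726]
tcp_rot: [3.14, 0.61, -3.134]
ft_force: [8.4, -3.2, -9.5]
grip_width: 0.0313
```

Run:
```python
from h import *
delta(MID+(-.0187)*n)
print(manip.observe()['ft_force']@n)
```

```text
clock 6.3 pos [ 0.518  -0.0259  0.1726] F [ 8.4 -3.2 -9.5] w 0.0313
shift(cur axes) [-0.0021 -0.0696  0.0207] shift(target axes) [-0.0018 -0.0696  0.0206] turn [-0.0034 -0.002  -0.0082] mm [ -1.3 -41.8  12.4]
-12.539777800247698
```

Emit:
drive_tool(
  deltas=[
    {"tx": 0,"ty": 0.022,"tz": -0.001,"rx": 0,"ry": 0,"rz": -0.004,"jaw": 1},
    {"tx": 0,"ty": 0.018,"tz": -0.001,"rx": 0,"ry": 0,"rz": -0.004,"jaw": 1},
    {"tx": 0,"ty": 0,"tz": 0,"rx": 0,"ry": 0,"rz": 0,"jaw": 1},
  ],
)

```text
clock: 6.6
position: [0.5176, -0.001, 0.1726]
tcp_rot: [-3.139, 0.609, -3.129]
ft_force: [10.4, 2.3, -8.7]
grip_width: 0.0312
```

Run:
```python
from h import *
delta(MID+(-.0187)*n)
print(manip.observe()['ft_force']@n)
for q in("top","side"):
    im=manip.grab_frame(q)
    x0,y0=(300,160)if q=="side" else(270,180)
    cv2.imwrite(f"pics/{q}5z.png",cv2.resize(im[y0:y0+100,x0:x0+130,::-1],None,fx=6,fy=6,interpolation=cv2.INTER_CUBIC))
```

```text
clock 6.6 pos [ 0.5176 -0.001   0.1726] F [10.4  2.3 -8.7] w 0.0312
shift(cur axes) [-0.002  -0.1112  0.021 ] shift(target axes) [-0.0019 -0.1112  0.0207] turn [-0.0051 -0.0029 -0.0014] mm [ -1.2 -66.7  12.6]
-13.111828715029453
```

View pics/top5z.png

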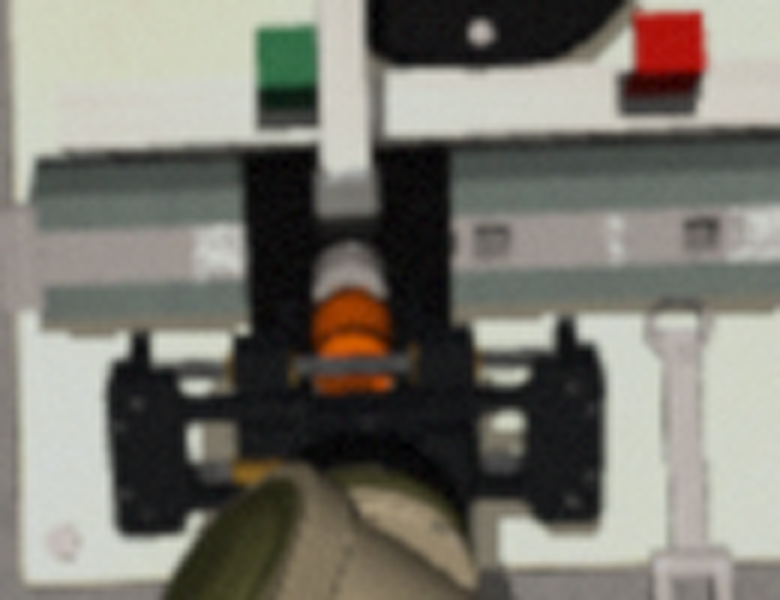

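View pics/side5z.png

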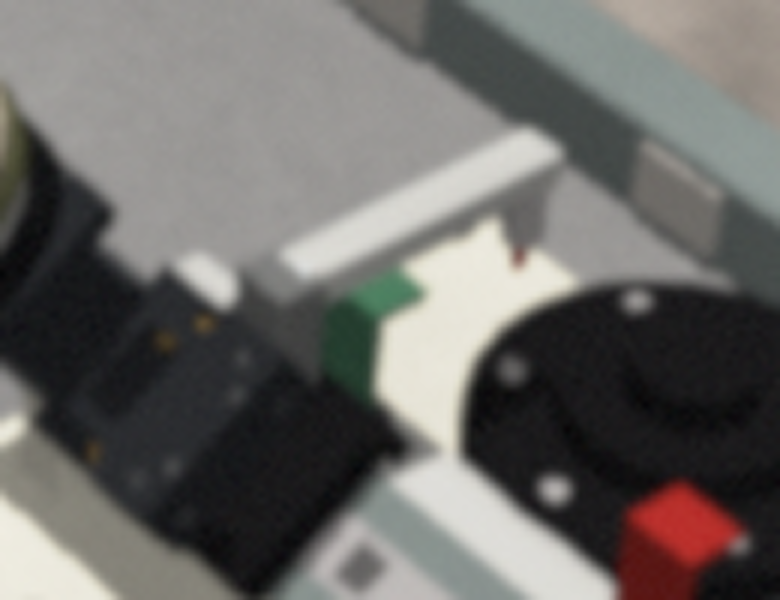

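Emit:
drive_tool(
  deltas=[
    {"tx": 0,"ty": 0.014,"tz": 0,"rx": 0,"ry": 0,"rz": 0,"jaw": 1},
    {"tx": 0,"ty": 0,"tz": 0,"rx": 0,"ry": 0,"rz": 0,"jaw": 1},
    {"tx": 0,"ty": 0,"tz": 0,"rx": 0,"ry": 0,"rz": 0,"jaw": 0.2},
    {"tx": 0,"ty": 0,"tz": 0,"rx": 0,"ry": 0,"rz": 0,"jaw": 0.2},
  ],
)

```text
clock: 7.1
position: [0.518, 0.0066, 0.1718]
tcp_rot: [-3.14, 0.608, -3.131]
ft_force: [0.0, -0.1, 0.5]
grip_width: 0.0355
```

Run:
```python
from h import *
delta(MID+(-.0187)*n)
print(manip.observe()['ft_force']@n)
```

```text
clock 7.1 pos [0.518  0.0066 0.1718] F [ 0.  -0.1  0.5] w 0.0355
shift(cur axes) [-0.0023 -0.1237  0.0195] shift(target axes) [-0.0019 -0.1238  0.0191] turn [-0.0067 -0.0047 -0.0043] mm [ -1.4 -74.2  11.7]
0.35376767187377
```

Emit:
drive_tool(
  deltas=[
    {"tx": 0,"ty": 0.004,"tz": 0,"rx": 0,"ry": 0,"rz": 0,"jaw": 0.2},
    {"tx": 0,"ty": 0.004,"tz": 0,"rx": 0,"ry": 0,"rz": 0,"jaw": 0.2},
    {"tx": 0,"ty": 0.004,"tz": 0,"rx": 0,"ry": 0,"rz": 0,"jaw": 0.2},
    {"tx": 0,"ty": 0.004,"tz": 0,"rx": 0,"ry": 0,"rz": 0,"jaw": 0.2},
  ],
)

```text
clock: 7.5
position: [0.5182, 0.0133, 0.172]
tcp_rot: [-3.134, 0.61, -3.133]
ft_force: [-0.8, -9.6, -1.7]
grip_width: 0.0352
```

Emit:
drive_tool(
  deltas=[
    {"tx": 0,"ty": 0.003,"tz": 0,"rx": 0,"ry": 0,"rz": 0,"jaw": 0.2},
    {"tx": 0,"ty": 0.003,"tz": 0,"rx": 0,"ry": 0,"rz": 0,"jaw": 0.2},
  ],
)

```text
clock: 7.7
position: [0.5183, 0.0152, 0.1719]
tcp_rot: [-3.131, 0.611, -3.134]
ft_force: [-0.9, -9.0, -2.3]
grip_width: 0.0353
```

Emit:
drive_tool(
  deltas=[
    {"tx": 0,"ty": 0.003,"tz": 0,"rx": 0,"ry": 0,"rz": 0,"jaw": 0.2},
    {"tx": 0,"ty": 0.003,"tz": 0,"rx": 0,"ry": 0,"rz": 0,"jaw": 0.2},
  ],
)

```text
clock: 7.9
position: [0.5183, 0.017, 0.1719]
tcp_rot: [-3.128, 0.612, -3.135]
ft_force: [-1.7, -9.9, -3.2]
grip_width: 0.0352
```

Emit:
drive_tool(
  deltas=[
    {"tx": 0,"ty": 0.003,"tz": 0,"rx": 0,"ry": 0,"rz": 0,"jaw": 0.2},
    {"tx": 0,"ty": 0.003,"tz": 0,"rx": 0,"ry": 0,"rz": 0,"jaw": 0.2},
  ],
)

```text
clock: 8.1
position: [0.5184, 0.0189, 0.1718]
tcp_rot: [-3.125, 0.613, -3.136]
ft_force: [-0.7, -11.5, -2.2]
grip_width: 0.0355
```

Emit:
drive_tool(
  deltas=[
    {"tx": 0,"ty": 0.003,"tz": 0,"rx": 0,"ry": 0,"rz": 0,"jaw": 0.2},
  ],
)

```text
clock: 8.2
position: [0.5185, 0.0197, 0.1718]
tcp_rot: [-3.123, 0.613, -3.136]
ft_force: [-1.2, -9.5, -2.0]
grip_width: 0.0354
```

Run:
```python
from h import *
delta(MID+(-.0187)*n)
im=manip.grab_frame("top")
cv2.imwrite(f"pics/top6z.png",cv2.resize(im[180:280,270:400,::-1],None,fx=6,fy=6,interpolation=cv2.INTER_CUBIC))
```

```text
clock 8.2 pos [0.5185 0.0197 0.1718] F [-1.2 -9.5 -2. ] w 0.0354
shift(cur axes) [-0.002  -0.1452  0.0219] shift(target axes) [-0.0011 -0.1457  0.0185] turn [-0.0438  0.0043 -0.0123] mm [ -1.2 -87.1  13.1]
```

View pics/top6z.png

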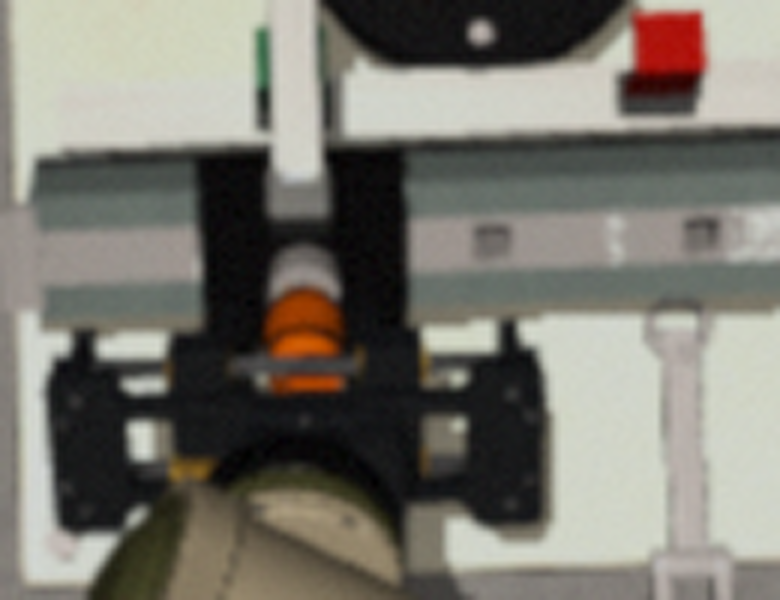

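Emit:
drive_tool(
  deltas=[
    {"tx": 0,"ty": 0.003,"tz": 0,"rx": -0.01,"ry": 0,"rz": 0,"jaw": 0.2},
    {"tx": 0,"ty": 0.003,"tz": 0,"rx": -0.01,"ry": 0,"rz": 0,"jaw": 0.2},
  ],
)

```text
clock: 8.45
position: [0.5185, 0.0218, 0.1718]
tcp_rot: [-3.131, 0.614, -3.137]
ft_force: [-2.3, -9.0, -1.7]
grip_width: 0.0352
```

Emit:
drive_tool(
  deltas=[
    {"tx": 0,"ty": 0.003,"tz": 0,"rx": -0.01,"ry": 0,"rz": 0,"jaw": 0.2},
    {"tx": 0,"ty": 0.003,"tz": 0,"rx": -0.01,"ry": 0,"rz": 0,"jaw": 0.2},
  ],
)

```text
clock: 8.65
position: [0.5186, 0.0238, 0.1717]
tcp_rot: [-3.139, 0.615, -3.138]
ft_force: [1.3, -6.8, -4.6]
grip_width: 0.0349
```

Force signature changed; take a look.

Run:
```python
from h import *
delta(MID+(-.0187)*n)
im=manip.grab_frame("top")
cv2.imwrite(f"pics/top7z.png",cv2.resize(im[180:280,270:400,::-1],None,fx=6,fy=6,interpolation=cv2.INTER_CUBIC))
```

```text
clock 8.65 pos [0.5186 0.0238 0.1717] F [ 1.3 -6.8 -4.6] w 0.0349
shift(cur axes) [-0.0022 -0.1523  0.0194] shift(target axes) [-0.001  -0.1525  0.0182] turn [-0.0154  0.0071 -0.0154] mm [ -1.3 -91.4  11.6]
```

View pics/top7z.png

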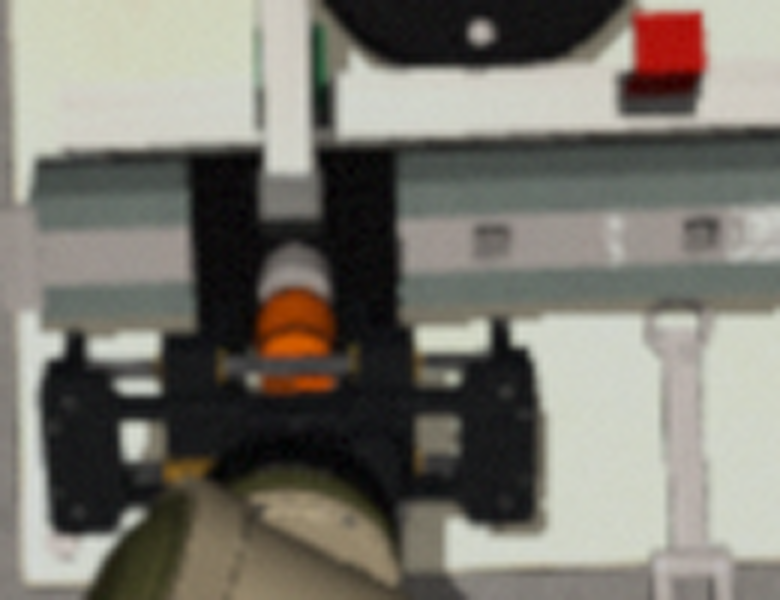

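Emit:
drive_tool(
  deltas=[
    {"tx": 0,"ty": 0.003,"tz": 0,"rx": -0.004,"ry": 0,"rz": 0,"jaw": 0.2},
  ],
)

```text
clock: 8.8
position: [0.5185, 0.0256, 0.1717]
tcp_rot: [3.142, 0.615, -3.139]
ft_force: [-0.7, -2.1, -0.7]
grip_width: 0.035
```

Emit:
drive_tool(
  deltas=[
    {"tx": 0,"ty": 0.003,"tz": 0,"rx": -0.004,"ry": 0,"rz": 0,"jaw": 0.2},
  ],
)

```text
clock: 8.9
position: [0.5185, 0.0274, 0.1718]
tcp_rot: [3.14, 0.615, -3.139]
ft_force: [-0.1, -2.1, -0.4]
grip_width: 0.0355
```

Emit:
drive_tool(
  deltas=[
    {"tx": 0,"ty": 0.003,"tz": 0,"rx": -0.004,"ry": 0,"rz": 0,"jaw": 0.2},
  ],
)

```text
clock: 9.0
position: [0.5186, 0.0285, 0.1718]
tcp_rot: [3.139, 0.615, -3.139]
ft_force: [-4.6, -21.7, -1.8]
grip_width: 0.0355
```

Run:
```python
from h import *
delta(MID+(-.0187)*n)
im=manip.grab_frame("top")
cv2.imwrite(f"pics/top8z.png",cv2.resize(im[180:280,270:400,::-1],None,fx=6,fy=6,interpolation=cv2.INTER_CUBIC))
```

```text
clock 9.0 pos [0.5186 0.0285 0.1718] F [ -4.6 -21.7  -1.8] w 0.0355
shift(cur axes) [-0.002  -0.1602  0.0189] shift(target axes) [-0.0007 -0.1603  0.0183] turn [-0.007   0.0087 -0.0158] mm [ -1.2 -96.1  11.3]
```

View pics/top8z.png

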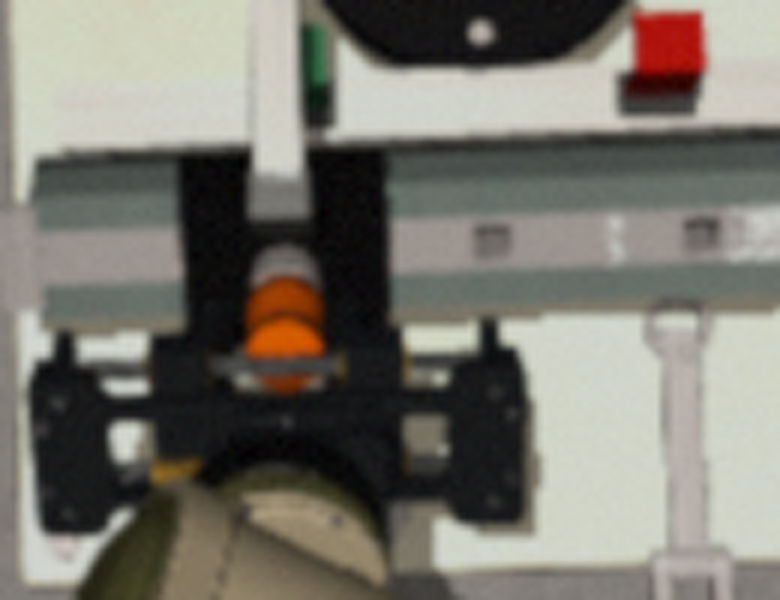

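The lateral force dropped to 2 N, then rose to 22 N, and the visible collar shortened (rows 245–280). The plunger has snapped in, so I'll release and retreat along the axis.

Emit:
drive_tool(
  deltas=[
    {"tx": 0,"ty": -0.004,"tz": 0,"rx": 0,"ry": 0,"rz": 0,"jaw": -1},
    {"tx": 0,"ty": 0,"tz": 0,"rx": 0,"ry": 0,"rz": 0,"jaw": -1},
    {"tx": 0,"ty": 0,"tz": 0,"rx": 0,"ry": 0,"rz": 0,"jaw": -1},
    {"tx": 0,"ty": 0,"tz": 0,"rx": 0,"ry": 0,"rz": 0,"jaw": -1},
    {"tx": 0,"ty": 0,"tz": -0.02,"rx": 0,"ry": 0,"rz": 0,"jaw": -1},
    {"tx": 0,"ty": 0,"tz": -0.04,"rx": 0,"ry": 0,"rz": 0,"jaw": -1},
    {"tx": 0,"ty": 0,"tz": -0.06,"rx": 0,"ry": 0,"rz": 0,"jaw": -1},
    {"tx": 0,"ty": 0,"tz": -0.06,"rx": 0,"ry": 0,"rz": 0,"jaw": -1},
    {"tx": 0,"ty": 0,"tz": -0.04,"rx": 0,"ry": 0,"rz": 0,"jaw": -1},
    {"tx": 0,"ty": 0,"tz": 0,"rx": 0,"ry": 0,"rz": 0,"jaw": -1},
    {"tx": 0,"ty": 0,"tz": 0,"rx": 0,"ry": 0,"rz": 0,"jaw": -1},
  ],
)

```text
clock: 10.15
position: [0.4394, 0.0272, 0.2829]
tcp_rot: [3.139, 0.614, -3.137]
ft_force: [0.5, -0.7, -0.4]
grip_width: 0.0883
```

Run:
```python
from h import *
delta(MID)
for q in("top","side"):
    im=manip.grab_frame(q)
    x0,y0=(280,170)if q=="side" else(270,180)
    cv2.imwrite(f"pics/{q}9z.png",cv2.resize(im[y0:y0+100,x0:x0+130,::-1],None,fx=6,fy=6,interpolation=cv2.INTER_CUBIC))
for L in(.0953,.1073):
  for yy in (.0875,.0895):
    print(L,yy,(proj("top",O+[0,0,.12]+yy*ey+L*n)-[270,180])*6,(proj("side",O+[0,0,.12]+yy*ey+L*n)-[280,170])*6)
```

```text
clock 10.15 pos [0.4394 0.0272 0.2829] F [ 0.5 -0.7 -0.4] w 0.0883
shift(cur axes) [-0.003  -0.1594  0.2149] shift(target axes) [-0.0026 -0.1599  0.2145] turn [-0.0043  0.0064 -0.0132] mm [ -1.8 -95.7 128.9]
0.0953 0.0875 [[293.93243188 351.87923256]] [[212.44345506 275.20137646]]
0.0953 0.0895 [[288.97073905 352.05858143]] [[208.87850386 272.15161666]]
0.1073 0.0875 [[294.05419959 366.39100826]] [[196.75022682 261.21134894]]
0.1073 0.0895 [[289.0423391 366.5717352]] [[193.16927397 258.1487937 ]]
```

View pics/top9z.png

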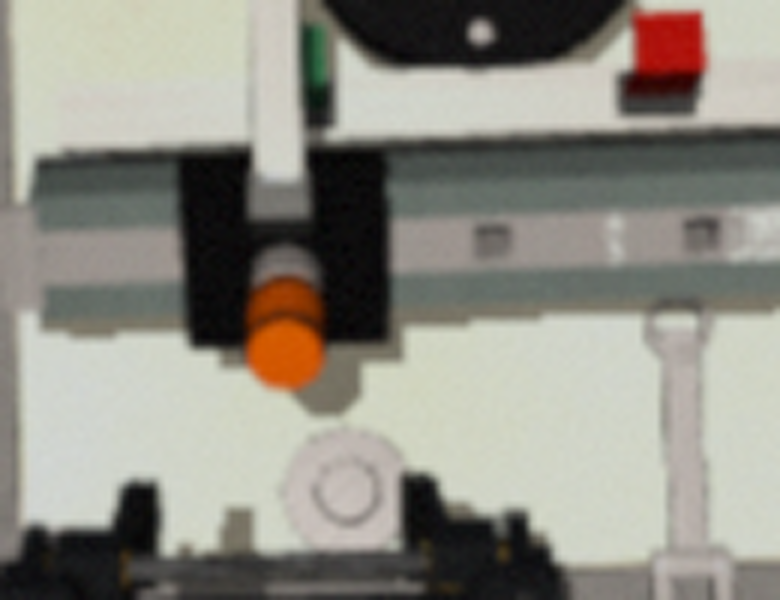

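View pics/side9z.png

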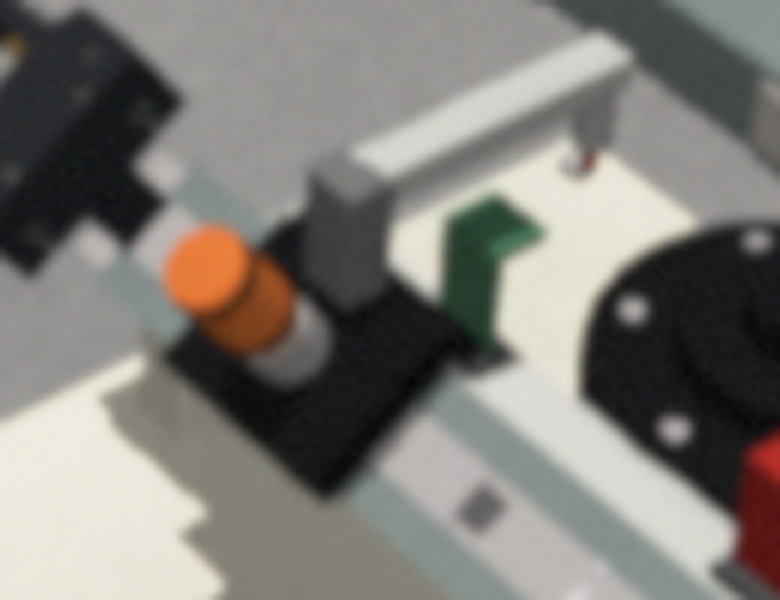

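The knob's top is at (286,354) in the top crop and (207,269) in the side crop. That matches the fully home prediction with the head at about +90 mm. The rotor hasn't moved, so I'll hand in.

```bash
python3 -c "
from rig import manip
print(manip.sign_off())"
```

```text
the job is handed in; nothing more can be done
None
```

The measuring head is now locked in the hole by the green flag, and I handed the job in at about 10.3 s of the 35 s allowed. The sign-off gives no verdict.

**What I did:** I gripped the knob along its tilted axis and pulled the plunger out about 15 mm. I slid the head about 72 mm towards the green flag, then loosened the jaws so the pin rode on the strip. From there I pushed slowly until it dropped in. The side force fell from about 9 N to 2 N, then rose to 22 N against the locked head. I then opened the jaws and backed off.

**Last checks:**
- **Plunger:** in both pictures the knob top is where it should be with the plunger fully home. If the pin were still riding on the strip, the knob top would appear about 12 mm further out along its axis.
- **Head position:** it is about 90 mm from the middle hole, roughly 5 mm from the green flag along the beam.
- **Robot:** the gripper is clear and open, and the force reading is only noise (under 1 N).
- **Other objects:** the rotor measured where it started. The wrench looked unmoved, as far as it shows in the last pictures. I did not re-measure the jar, mug, screwdriver or gauge case, but the arm never came near them.

**Small disagreements:**
- The hole was about 2–3 mm further along than my picture estimate of 87–88 mm.
- The arm's own position reading along the beam differed from the camera by about 2–3 mm. Neither affected the result.

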